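# Stand the measuring wheel up on its dock

## Task

Get the field measuring wheel ready for the class: slide the yellow transport lock fully to its end stop so the frame is free, then flip the red-tipped kickstand up over its centre to the other side so that it swings fully down. Then take the frame by the green stub, swing it upright and finish while still holding it there, because it falls back by itself if let go; leave the pyrite, the dropper bottle and the torch where they stand.

Things in the scene. Friction and masses are not known exactly. Their poses are not given: they have to be found in the camera images.
- dock: Grey steel dock plate, 300 x 380 x 6 mm, fixed on the table. Origin on the table surface under the wheel's rocking line; x along that line (away from the robot at yaw 0; the transport lock is near the -x end), y to the left (the wheel leans to +y at the start), z up.
- rock_line (a point): Point on the axis about which wheel and frame rock sideways: dock x = 0, y = 0, 12 mm above the table. The axis runs along the dock's x.
- lock_knob (a point): Centre of the yellow transport lock knob, an upright 20 x 20 mm block 36 mm tall (this point is half-way up, 57 mm above the table; at dock x = -145 mm). Steel guide rails 42 mm high run along its slide at dock x = -171 and -119 mm (each 10 mm thick).
- lock (a joint): Travel of the transport lock in m: 0 = locked, its tongue holds the frame down; 0.040 = end stop, frame free. Grows as the knob moves along the dock's +y; friction about 1.5 N, stays where it is left.
- kick_tip (a point): Point on the axis of the kickstand's red rubber end, 20 mm short of its round tip and 98 mm from its pivot; the red end is 16 mm thick and about 46 mm long, the rest of the leg is a 12 mm steel rod.
- kick_pivot (a point): Pivot of the kickstand on the frame beside the hub (dock y = -65 mm, 97 mm above the table when the frame is upright); its axis is parallel to the dock's x.
- kick (a joint): Angle of the kickstand in rad: 0 = folded up along the frame (tipped 5 degrees towards it), 2.44 = fully down (135 degrees from the frame's upward direction). Grows as the leg swings over to the dock's -y side and down. Gravity alone carries it: with the frame leaning at 0.40 it is over centre (vertical) at 0.49; below, it falls back to 0, beyond, on to 2.44. Under 1 N moves it.
- stub_grip (a point): Centre of the green grip on the frame stub, a round upright tube at the top of the frame: grip 26 mm thick, 46 mm long, in line with the frame; this point lies 236 mm from the rocking line along the frame, 24 mm below the stub's top. Its z points up along the frame.
- wheel (a joint): Sideways lean of wheel and frame in rad: 0 = upright, 0.40 = leaning to the dock's +y side on the arch, where it starts and falls back to when let go (a return spring and the heavy counter box pull it that way; 3 to 5 N at the stub holds it upright). With the kickstand down its foot meets the chock about 0.02 past upright; otherwise the frame can go on to -0.25.
- pyrite_mid (a point): Pyrite specimen, a brassy lump about 55 x 45 x 50 mm, middle of it (20 mm above the table). To be left alone.
- dropper_mid (a point): White dropper bottle with red cap, 38 mm diameter, 85 mm tall, half-way up. To be left alone.
- torch_mid (a point): Black pocket torch standing on its head, 34 mm diameter, 105 mm tall, half-way up. To be left alone.
- arch_mid (a point): Middle of the crossbar of the steel arch that carries the leaning wheel: 148 mm above the table at dock y = +112 mm, the arch spans dock x = -50 to +50 mm, bar 12 mm thick.
- chock (a point): Black rubber chock, 50 mm wide, up to about 30 mm high, tilted 45 degrees, that receives the kickstand's foot once the frame is upright (dock y about -150 mm).

How it is judged:
On the way, in this order (a step that is already met when the one before it is completed fails the run):
1. the transport lock is at its end stop (value of joint lock above 0.037 m), for 0.2 s.
2. the kickstand has been flipped over centre and is fully down (value of joint kick above 2.34 rad), for 0.2 s.
3. the frame is held upright by the stub (value of joint wheel between -0.07 and 0.07 rad and contact force between the fingers and stub above 0.3 N), for 0.3 s.
At the end, for the whole second after the job is handed in: The program ends while the fingers still hold the stub (contact force over 0.3 N) with the frame at rest within 0.07 rad (4 degrees) of upright, the kickstand down (over 2.34 of 2.44 rad) and the lock within 3 mm of its end stop (all of step 3 and velocity of joint wheel between -0.05 and 0.05 rad/s and value of joint kick above 2.34 rad and value of joint lock above 0.037 m); the arm keeps its last pose, push and grip.
It fails at once if a bystander (pyrite, dropper bottle or torch) is pushed more than 25 mm away (distance of any of pyrite_mid, dropper_mid, torch_mid from where it was at the start of the episode above 0.025 m).
It also fails if it takes over 58 s, if anything falls off the work surface, if the arm or the gripper's body presses on something with over 40 N, if the wrist force passes 120 N, or if a joint passes its speed limit or range.

## Robot

A 6-joint arm with a two-finger parallel gripper is mounted at the origin on the work surface. World frame = base frame: x ahead of the robot, y to its left, z up, the work surface at z = 0. Lengths are in m, angles in rad, forces in N, time in s.
With the tool pointing down it reaches from about 0.275 to 0.85 m from the base axis. Payload 5.2 kg.
Tool frame: the origin (TCP) lies between the finger pads; the fingertips stand 19 mm ahead of it and the grasp point (between the pads) is the TCP (robot.tcp_to_tips is the distance from the TCP to the fingertips, in m); z points along the fingers, y is the line along which they close (so a half turn about z gives the same grasp; the last joint's range is limited). The gripper opens to 85 mm and grips with 20 to 120 N. Pads are 22 mm wide; open, the fingers measure 114 mm over their backs; the gripper's body (76 mm by 85 mm) begins 54 mm behind the grasp point. The pads swing forward as they close: fully open they stand 13 mm farther back than shut.
Start: joints at [0.974, 0.259, 1.535, -0, 1.348, -0.203], TCP at [0.211, 0.508, 0.25] pointing down, gripper open.
Joint ranges: [-3.14, 3.14], [-0.91, 2.08], [0.19, 2.58], [-1.22, 4.36], [0.22, 2.71], [-3.12, 3.12]. Speed limits (rad/s): [2.57, 2.57, 3.14, 3.14, 3.14, 3.14].

## Interface

Orientations are given as a rotation vector (axis times angle).
In Python, from rig import robot, jaws, solver, eyes, finder gives the robot as it stands. Calls block until the motion is done:
- robot.movep(position, orientation): joint-space move of the TCP to a pose.
- robot.line_to(position, attitude=None, rate=0.15, stop_force=None): straight line of the TCP; attitude=None keeps the orientation; rate is the mean speed in m/s. With stop_force (N) it stops when the force on the tool has changed by that much, and returns True; else False.
- robot.move_joints(angles): joint-space move.
- jaws.move_gripper(opening): opening from 0.0 (shut) to 1.0 (fully open); the grip force is fixed at half the most; returns when the fingers have stopped.
- robot.pause(seconds).
- solver.inverse_kinematics(position, orientation): joint angles nearest the present ones, or None.
- robot.get_state(): the state.
- eyes.snapshot(name): name is "scene" or "side" or "wrist"; returns the picture (400x640x3 uint8, red, green, blue); there is no depth.
- eyes.camera_params(name): a dict with "fov_y" (degrees; the focal length in pixels is half the picture's height over the tangent of half this angle, whatever the lens; pixels are square), "cx", "cy" (the principal point, pixels), "D" ([k1, k2, p1, p2, k3] as OpenCV has them; the pictures are not rectified), "cam_to_world" (4x4, takes a point from camera to world coordinates); the wrist camera has in their place "T_tool_cam" (4x4, takes a point from camera to tool coordinates, whose origin is the TCP and whose axes are the flange's). Camera axes: x right, y down, z forward; pixel columns grow to the right and rows downward; lengths in m; the calibration is good to about 2 mm. A picture is of the moment at which its call begins: read the wrist's pose just before it. camera_params takes no time and is no camera call.
A pose or a line that the arm cannot do raises robot.MotionError and nothing moves.
- robot.job_done(): hands the job in; it is judged then, once.
Trained networks look in the newest picture that a camera, given by its name, has taken for a name from the list of things; names that differ only in an ending like _2 or _b are one class to them, and where a whole thing is asked for, a point or a joint stands for the part that bears it (a point fixed in the world has none). Each returns a list of dicts, best first, with "p" (0 to 1); they miss things now and then, are a little off and sometimes report something else, mostly with a low value. They report only what shows in the picture. A call takes as long as a camera call.
- finder.trace(name, camera): "region" (400x640 bool, what is visible of it) and "bbox" ([left, top, right, bottom] in pixels, round what is visible of it).
- finder.spot_point(name, camera): "xy" ([column, row] in pixels: a listed point, or the origin of a listed thing).
The state is a dict: "time": time; "joints": joint angles; "joint_vel": joint speeds; "tau": joint torques, N m; "position": TCP position; "tool_rot": TCP orientation; "contact_force": force on the tool from outside, world axes, zero at the start; "ft_torque": the same for the moment, N m; "opening": opening from 0.0 (shut) to 1.0 (fully open); "gripper_force": force on a finger pad.
Only numpy, scipy, OpenCV 4.12 (cv2) and the standard library are available. Lean on these libraries where they do the work, as an engineer would, in place of code of your own. Each camera call takes 0.05 s, during which the arm holds its last target. There are 200 camera calls.

## Working session

There is one attempt and no reset: what is moved stays moved. The work goes in short steps, each a Python script; the robot and the scene stay as the last script left them, time stands still between calls to the robot, and variables do not carry over. Pictures are saved under pics/ and viewed, at most 10 in all, crops included, and the job is handed in when it is done.

```bash
ls; mkdir -p pics
cat > h.py <<'E'
import numpy as np, cv2
from rig import robot, jaws, solver, eyes, finder
from scipy.spatial.transform import Rotation as R
def cam(name, st=None):
    p=eyes.camera_params(name); f=200/np.tan(np.radians(p["fov_y"])/2)
    K=np.array([[f,0,p["cx"]],[0,f,p["cy"]],[0,0,1]])
    if "cam_to_world" in p: T=np.array(p["cam_to_world"])
    else:
        st=st or robot.get_state(); W=np.eye(4); W[:3,:3]=R.from_rotvec(st["tool_rot"]).as_matrix(); W[:3,3]=st["position"]
        T=W@np.array(p["T_tool_cam"])
    return K,np.array(p["D"],float),T
def ray(c,xy):
    K,D,T=c; u=cv2.undistortPoints(np.array([[xy]],float),K,D)[0,0]
    d=T[:3,:3]@np.array([u[0],u[1],1]); return T[:3,3],d/np.linalg.norm(d)
def tri(rays):
    A=np.zeros((3,3));b=np.zeros(3)
    for o,d in rays:
        P=np.eye(3)-np.outer(d,d);A+=P;b+=P@o
    x=np.linalg.solve(A,b); return x,[np.linalg.norm((np.eye(3)-np.outer(d,d))@(x-o)) for o,d in rays]
def onz(r,z): o,d=r; return o+d*(z-o[2])/d[2]
def proj(c,X):
    K,D,T=c; Ti=np.linalg.inv(T); return cv2.projectPoints(np.array(X,float).reshape(-1,3),cv2.Rodrigues(Ti[:3,:3])[0],Ti[:3,3],K,D)[0].reshape(-1,2)
def save(n,im): cv2.imwrite("pics/"+n,im[:,:,::-1])
E
cat > a.py <<'E'
from h import *
np.set_printoptions(precision=4,suppress=True)
names=["dock","rock_line","lock_knob","kick_tip","kick_pivot","stub_grip","pyrite_mid","dropper_mid","torch_mid","arch_mid","chock"]
C={}
ims=[]
for c in ("scene","side"):
    im=eyes.snapshot(c); C[c]=cam(c); save(c+".png",im)
    print(c,C[c][2][:3,3])
for n in names:
    rs=[];s=""
    for c in C:
        q=finder.spot_point(n,c)
        if q: rs.append(ray(C[c],q[0]["xy"])); s+=f" {c} {np.round(q[0]['xy'],1)} p{q[0]['p']:.2f}"
    print(n,s,*(tri(rs) if len(rs)>1 else []))
print(robot.get_state()["time"])
E
python3 a.py
```

```text
pics
scene [1.1357 0.1614 0.801 ]
side [ 0.0368 -0.506   1.1164]
dock  scene [290.  242.5] p0.67 side [339.6 246.5] p0.96 [ 0.6408  0.0077 -0.0053] [np.float64(0.005300852736077395), np.float64(0.0053008527360774715)]
rock_line  side [341.5 244.9] p0.81
lock_knob  scene [352.2 195.7] p0.62 side [275.5 225.5] p0.72 [0.5205 0.1491 0.0715] [np.float64(0.0018266938889826211), np.float64(0.0018266938889825665)]
kick_tip  scene [290.6 192.3] p0.83 side [340.6 195.5] p0.52 [0.6444 0.021  0.2043] [np.float64(0.003932258940560911), np.float64(0.003932258940560819)]
kick_pivot  side [349.3 229.8] p0.79
stub_grip  scene [324.7 193.5] p0.60 side [324.8 169.7] p0.58 [0.6598 0.0965 0.233 ] [np.float64(0.002680613738834951), np.float64(0.00268061373883486)]
pyrite_mid  scene [206.  216.6] p0.82 side [400.3 305.3] p0.65 [ 0.611  -0.2352  0.0103] [np.float64(0.002410910208208269), np.float64(0.0024109102082084536)]
dropper_mid  scene [406.7 266.2] p0.84 side [289.2 173.2] p0.79 [0.6969 0.2952 0.0491] [np.float64(0.002645159703254463), np.float64(0.0026451597032545186)]
torch_mid  scene [226.5 181.3] p0.57 side [371.9 314.8] p0.77 [ 0.5155 -0.2077  0.0519] [np.float64(0.004185150797448169), np.float64(0.0041851507974483265)]
arch_mid  scene [337.1 220.7] p0.73 side [317.  185.5] p0.79 [0.6613 0.1264 0.1471] [np.float64(0.0030400374672213838), np.float64(0.0030400374672213313)]
chock  scene [238.  219.9] p0.61 side [371.9 286.8] p0.58 [ 0.6023 -0.1467  0.005 ] [np.float64(0.0033557139501087323), np.float64(0.003355713950108794)]
1.2
```

Run:
```python
import cv2
a=cv2.imread("pics/scene.png");b=cv2.imread("pics/side.png")
import numpy as np
a=cv2.resize(a[130:330,160:440],None,fx=2.8,fy=2.8,interpolation=cv2.INTER_CUBIC);b=cv2.resize(b[120:340,220:440],None,fx=2.7,fy=2.7,interpolation=cv2.INTER_CUBIC)
cv2.imwrite("pics/sc.png",a);cv2.imwrite("pics/si.png",b)
```

```text
(no output)
```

View pics/sc.png

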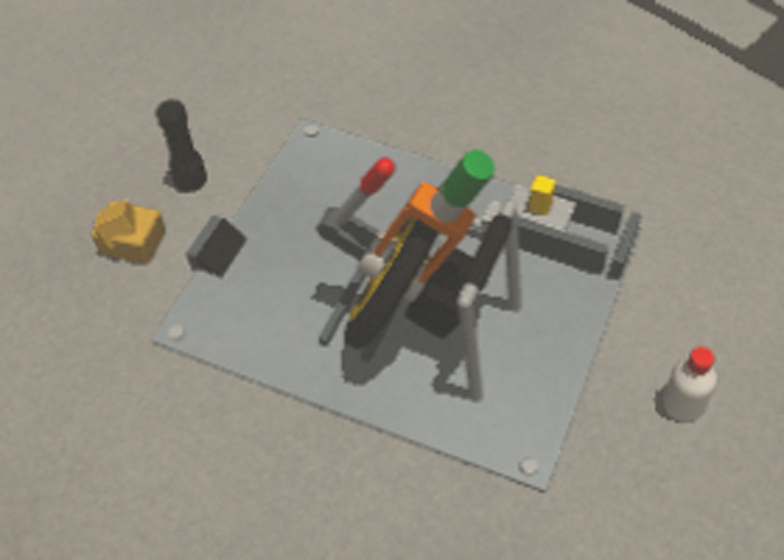

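View pics/si.png

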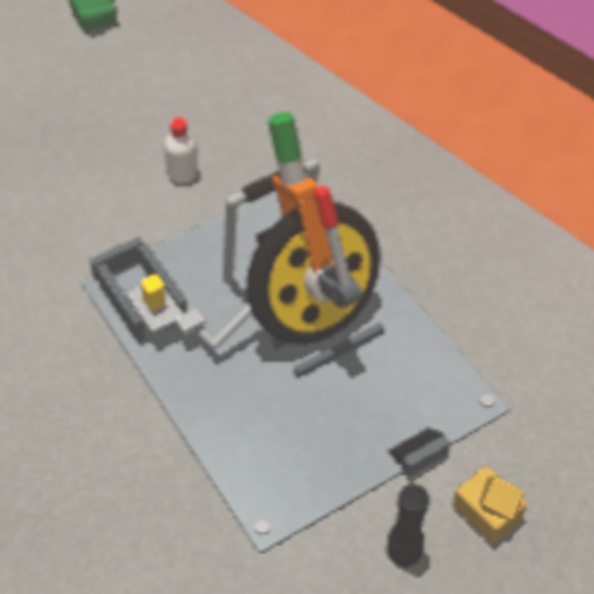

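The scene picture shows the dock yawed about -12°. In crop pixels, the knob is at (541,195), the red tip at (383,168), the green stub at (470,180), and the torch and pyrite are at left. The side view agrees. Next I'll fit the dock pose from its corners and then look from near with the wrist camera.

```bash
cat > b.py <<'E'
from h import *
np.set_printoptions(precision=4,suppress=True)
for c in ("scene","side"):
    eyes.snapshot(c);C=cam(c); t=finder.trace("dock",c)[0]
    h=cv2.convexHull(np.argwhere(t["region"])[:,::-1].astype(np.int32))
    e=cv2.approxPolyN(h,4) if hasattr(cv2,"approxPolyN") else cv2.approxPolyDP(h,6,True)
    P=np.array([onz(ray(C,x),.006) for x in e.reshape(-1,2).astype(float)])
    print(c,t["p"],e.reshape(-1,2).tolist());print(P[:,:2],np.linalg.norm(P-np.roll(P,-1,0),axis=1),"mid",P.mean(0))
    for i in range(4):
        d=P[(i+1)%4]-P[i];print(np.degrees(np.arctan2(d[1],d[0])))
E
python3 b.py
python3 - <<'E'
import sys;sys.path.insert(0,'.')
from h import *
np.set_printoptions(precision=4,suppress=True)
p=eyes.camera_params("wrist");print(np.array(p["T_tool_cam"]),p["fov_y"])
E
```

```text
scene 0.76 [[355, 306], [200, 246], [267, 172], [394, 195]]
[[ 0.7936  0.1896]
 [ 0.7016 -0.2209]
 [ 0.418  -0.1177]
 [ 0.4434  0.265 ]] [0.4207 0.3018 0.3835 0.3582] mid [0.5892 0.029  0.006 ]
-102.6277557268394
160.01439905836256
86.2046479948516
-12.141276348828262
side 0.58 [[315, 325], [248, 220], [326, 158], [410, 275]]
[[ 0.4139 -0.1172]
 [ 0.5046  0.2653]
 [ 0.8609  0.2912]
 [ 0.7024 -0.1923]] [0.3932 0.3572 0.5088 0.2981] mid [0.6205 0.0617 0.006 ]
76.66399483283699
4.16167770166256
-108.14115746343842
165.41506139423328
[[-0.0008 -0.9449 -0.3273  0.0843]
 [ 1.     -0.0006 -0.0008 -0.0006]
 [ 0.0005 -0.3273  0.9449 -0.1232]
 [ 0.      0.      0.      1.    ]] 63.503734479864775
```

```bash
cat >> h.py <<'E'
np.set_printoptions(precision=4,suppress=True)
import json,os
if os.path.exists("dock.json"): O,YAW=json.load(open("dock.json"))
else: O,YAW=[.6408,.0077],np.radians(-13.2)
O=np.array([*O,0]); RZ=R.from_euler("z",YAW).as_matrix()
def W(p): return O+RZ@np.array(p,float)
def Dk(p): return RZ.T@(np.array(p)-O)
SX=1  # sign: tool x = SX * dock y
def att(lean=0,s=1):
    z=-np.array([0,np.sin(lean),np.cos(lean)]); y=np.array([1.,0,0])*s; x=np.cross(y,z)
    return R.from_matrix(RZ@np.column_stack([x,y,z])).as_rotvec()
E
python3 - <<'E'
from h import *
for s in (1,-1):
  for p,l in (([-.145,.07,.1],0),([-.145,.14,.07],0),([0,.05,.23],0),([0,-.06,.24],0),([0,.092,.235],.4),([0,0,.25],0),([0,-.05,.42],0),([-.05,.12,.42],0)):
    print(s,p,l,solver.inverse_kinematics(W(p),att(l,s)))
E
```

```text
1 [-0.145, 0.07, 0.1] 0 [-0.0036  0.3694  1.7848 -0.      0.9874  0.2268]
1 [-0.145, 0.14, 0.07] 0 [ 0.1225  0.459   1.729  -0.      0.9536  0.3529]
1 [0, 0.05, 0.23] 0 [-0.0838  0.4594  1.2914 -0.      1.3908  0.1465]
1 [0, -0.06, 0.24] 0 [-0.2577  0.4072  1.3478 -0.      1.3866 -0.0273]
1 [0, 0.092, 0.235] 0.4 [ 0.1607  0.6067  1.0992 -0.3684  1.5939  0.412 ]
1 [0, 0, 0.25] 0 [-0.1618  0.4228  1.2996 -0.      1.4192  0.0686]
1 [0, -0.05, 0.42] 0 [-0.2416  0.3679  0.9814 -0.      1.7923 -0.0112]
1 [-0.05, 0.12, 0.42] 0 [ 0.0404  0.3754  0.9705 -0.      1.7957  0.2708]
-1 [-0.145, 0.07, 0.1] 0 [-0.0036  0.3694  1.7848 -0.      0.9874 -2.9148]
-1 [-0.145, 0.14, 0.07] 0 [ 0.1225  0.459   1.729  -0.      0.9536 -2.7887]
-1 [0, 0.05, 0.23] 0 [-0.0838  0.4594  1.2914 -0.      1.3908 -2.9951]
-1 [0, -0.06, 0.24] 0 [-0.2577  0.4072  1.3478 -0.      1.3866  3.1142]
-1 [0, 0.092, 0.235] 0.4 [ 0.1607  0.6067  1.0992 -0.3684  1.5939 -2.7296]
-1 [0, 0, 0.25] 0 [-0.1618  0.4228  1.2996 -0.      1.4192 -3.073 ]
-1 [0, -0.05, 0.42] 0 None
-1 [-0.05, 0.12, 0.42] 0 [ 0.0404  0.3754  0.9705 -0.      1.7957 -2.8708]
```

```bash
cat > c.py <<'E'
from h import *
jaws.move_gripper(0.0)
names=["dock","lock_knob","kick_tip","kick_pivot","stub_grip","arch_mid","chock","rock_line"]
rs={n:[] for n in names}
for i,p in enumerate(([-.10,.12,.36],[-.10,-.02,.38])):
    robot.movep(W(p),att()); robot.pause(.2); st=robot.get_state(); im=eyes.snapshot("wrist"); C=cam("wrist",st)
    save(f"w{i}.png",im)
    for n in names:
        q=finder.spot_point(n,"wrist")
        if q and q[0]["p"]>.3: rs[n].append(ray(C,q[0]["xy"])); print(i,n,np.round(q[0]["xy"],1),round(q[0]["p"],2))
for n in names:
    if len(rs[n])>1: x,e=tri(rs[n]); print(n,x,"dock",Dk(x),np.round(e,4))
zs=dict(dock=0,lock_knob=.057,arch_mid=.148,stub_grip=.229,kick_tip=.202)
for n in zs:
    for r in rs[n]: print(n,"on z",Dk(onz(r,zs[n])))
print(robot.get_state()["time"])
E
python3 c.py
```

```text
0 dock [377.5 225.4] 0.8
0 lock_knob [282.  163.5] 0.87
0 kick_tip [418.1 283.8] 0.81
0 kick_pivot [391.7 277.1] 0.8
0 stub_grip [431.1 229.6] 0.71
0 arch_mid [407.  182.4] 0.68
0 chock [373.4 307.4] 0.93
0 rock_line [379.8 225.9] 0.76
1 dock [382.4 138.9] 0.75
1 lock_knob [280.4  49.2] 0.61
1 kick_tip [425.2 142.8] 0.77
1 kick_pivot [395.8 169.8] 0.72
1 arch_mid [412.8  41.5] 0.76
1 chock [381.  228.6] 0.7
1 rock_line [382.5 135.4] 0.72
dock [ 0.64    0.0001 -0.0095] dock [ 0.001  -0.0076 -0.0095] [0.0015 0.0015]
lock_knob [0.5243 0.1517 0.0677] dock [-0.1463  0.1136  0.0677] [0.0004 0.0004]
kick_tip [0.6463 0.0256 0.2016] dock [0.0013 0.0187 0.2016] [0.0007 0.0007]
kick_pivot [ 0.6315 -0.0186  0.1153] dock [-0.003  -0.0277  0.1153] [0.0005 0.0005]
arch_mid [0.6612 0.1177 0.1521] dock [-0.0052  0.1117  0.1521] [0.0002 0.0002]
chock [ 0.6068 -0.1355  0.0221] dock [-0.0004 -0.1472  0.0221] [0.0037 0.0037]
rock_line [0.6395 0.0086 0.0111] dock [-0.0014  0.0006  0.0111] [0.0003 0.0003]
dock on z [-0.0026 -0.0034  0.    ]
dock on z [ 0.0006 -0.0063  0.    ]
lock_knob on z [-0.1479  0.1113  0.057 ]
lock_knob on z [-0.147   0.1148  0.057 ]
arch_mid on z [-0.0039  0.1106  0.148 ]
arch_mid on z [-0.0044  0.1123  0.148 ]
stub_grip on z [-0.0025  0.0911  0.229 ]
kick_tip on z [0.0019 0.0189 0.202 ]
kick_tip on z [0.0004 0.0188 0.202 ]
5.975
```

View pics/w0.png

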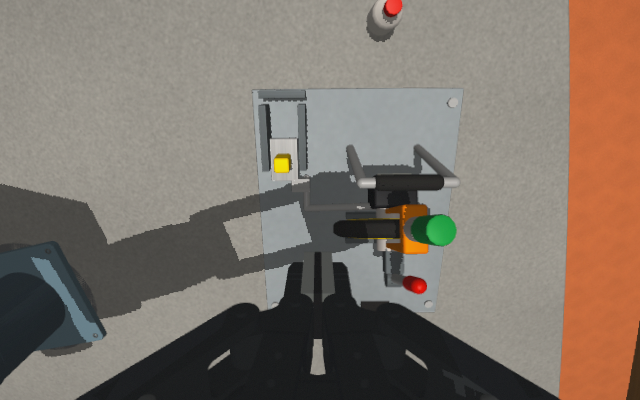

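The wrist view shows the knob at (282,163) and clear to push, the green stub at (436,230) and the red tip at (415,286). The dock frame fits within 2–3 mm, so I'll push the lock now.

```bash
cat > d.py <<'E'
from h import *
robot.movep(W([-.147,.072,.16]),att())
print(robot.line_to(W([-.147,.072,.071]),rate=.12,stop_force=10))
print(robot.line_to(W([-.147,.15,.071]),rate=.05,stop_force=10))
st=robot.get_state(); print(Dk(st["position"]),RZ.T@st["contact_force"],st["time"])
robot.pause(.2)
robot.line_to(W([-.147,.10,.071])); robot.line_to(W([-.147,.08,.16])); 
robot.movep(W([-.10,.10,.36]),att()); robot.pause(.2)
st=robot.get_state(); im=eyes.snapshot("wrist"); C=cam("wrist",st); save("w2.png",im)
for n,z in (("lock_knob",.057),("stub_grip",.229),("kick_tip",.202)):
    q=finder.spot_point(n,"wrist"); print(n,q and (q[0]["p"],q[0]["xy"],Dk(onz(ray(C,q[0]["xy"]),z))))
print(robot.get_state()["time"])
E
python3 d.py
```

```text
False
True
[-0.1475  0.1322  0.0707] [ 1.5592 -4.5934  2.3915] 8.95
lock_knob (0.57, [282.0, 117.1], array([-0.1469,  0.1507,  0.057 ]))
stub_grip (0.67, [435.6, 205.8], array([-0.0029,  0.0925,  0.229 ]))
kick_tip (0.79, [419.0, 270.4], array([-0.0006,  0.0146,  0.202 ]))
11.5167
```

View pics/w2.png

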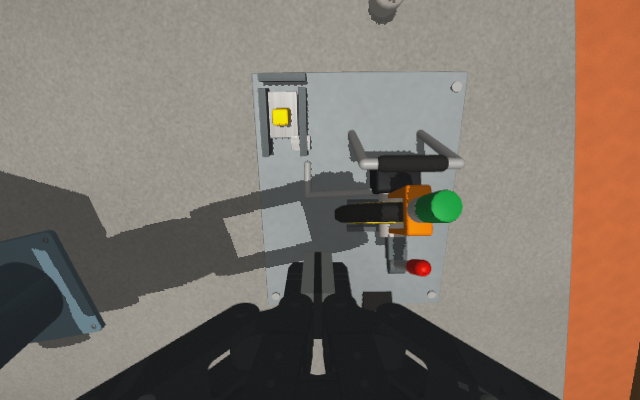

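The lock moved 40 mm and hit a hard stop; the knob is now at (282,117). The red tip at (419,268) is still folded up with a gap to the stub. Next is the kickstand.

```bash
cat > e.py <<'E'
from h import *
robot.movep(W([0,.051,.30]),att())
print(robot.line_to(W([0,.051,.226]),rate=.08,stop_force=4))
print(Dk(robot.get_state()["position"]))
print(robot.line_to(W([0,-.065,.228]),rate=.08,stop_force=12))
st=robot.get_state(); print(Dk(st["position"]),RZ.T@st["contact_force"],st["time"])
robot.line_to(W([0,-.065,.32])); robot.movep(W([-.10,.06,.38]),att()); robot.pause(.3)
st=robot.get_state(); im=eyes.snapshot("wrist"); C=cam("wrist",st); save("w3.png",im); s=eyes.snapshot("side"); save("s3.png",s)
for n,z in (("lock_knob",.057),("stub_grip",.229),("kick_tip",.08)):
    q=finder.spot_point(n,"wrist"); print(n,q and (q[0]["p"],q[0]["xy"],Dk(onz(ray(C,q[0]["xy"]),z))))
print(robot.get_state()["time"])
E
python3 e.py
```

```text
False
[0.0004 0.0511 0.2267]
False
[-0.     -0.0645  0.228 ] [0.8808 0.3588 0.1793] 14.7667
lock_knob (0.73, [281.8, 80.0], array([-0.1455,  0.1555,  0.057 ]))
stub_grip (0.93, [430.0, 153.2], array([-0.0031,  0.0916,  0.229 ]))
kick_tip (0.58, [384.8, 277.4], array([ 0.0018, -0.125 ,  0.08  ]))
16.8
```

View pics/w3.png

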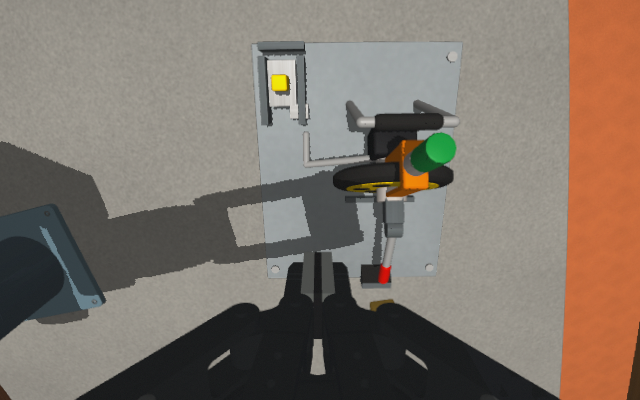

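The kickstand is fully down, with the red tip at (385,275) as predicted. The lock still stands at its end stop. Next I'll grasp the stub and swing the frame upright.

```bash
cat > f.py <<'E'
from h import *
X=-.002
def P(l,r=.240): return W([X,r*np.sin(l),.012+r*np.cos(l)])
jaws.move_gripper(0.8)
robot.movep(P(.4,.34),att(.4))
print(robot.line_to(P(.4),rate=.1,stop_force=8))
jaws.move_gripper(0.0)
st=robot.get_state(); print(st["opening"],st["gripper_force"],RZ.T@st["contact_force"],Dk(st["position"]))
if st["opening"]<.15: raise SystemExit("missed")
for l in np.linspace(.4,.004,9)[1:]:
    t=robot.line_to(P(l),att(l),rate=.06,stop_force=30)
    st=robot.get_state(); print(round(l,3),t,RZ.T@st["contact_force"],st["gripper_force"],st["opening"])
    if t: break
robot.pause(.5)
s=eyes.snapshot("side"); save("s4.png",cv2.resize(s[120:340,220:440],None,fx=2.7,fy=2.7)); C=cam("side")
for n in ("stub_grip","kick_tip","lock_knob"):
    q=finder.spot_point(n,"side"); print(n,q and (q[0]["p"],q[0]["xy"]))
print("expect",proj(C,[W([X,0,.248]),W([0,-.134,.028]),W([-.145,.152,.057])]))
st=robot.get_state();print(Dk(st["position"]),st["time"],RZ.T@st["contact_force"],st["gripper_force"])
E
python3 f.py
```

```text
False
0.291339994789509 59.50633406639099 [-3.973   0.9673  3.3849] [-0.0025  0.0938  0.2335]
0.351 False [-3.3039  5.3538  3.5427] 60.044644474983215 0.29261249262461936
0.301 False [-2.8486  5.1022  3.8984] 60.0872540473938 0.2891122517764687
0.252 False [-3.5051  5.3831  5.2655] 60.136175751686096 0.288753874523283
0.202 False [-3.5474  5.2409  6.5096] 60.18847346305847 0.2893172215576408
0.153 False [-2.1436  4.9264  6.5887] 60.18148720264435 0.29039144664045263
0.103 False [-1.8012  4.1974  6.0257] 60.1810884475708 0.28996419511228555
0.053 False [-1.2172  4.5523  6.8692] 60.18765091896057 0.28833686351449067
0.004 False [-1.1414  4.4835  6.5458] 60.20241916179657 0.28849851273103116
stub_grip (0.7, [340.3, 244.6])
kick_tip (0.55, [371.0, 274.7])
lock_knob (0.52, [269.0, 218.5])
expect [[345.0139 188.3634]
 [369.1599 275.2151]
 [270.9635 218.354 ]]
[-0.0015  0.0016  0.2527] 23.1667 [-0.686   4.3934  7.3665] 60.18915116786957
```

View pics/s4.png

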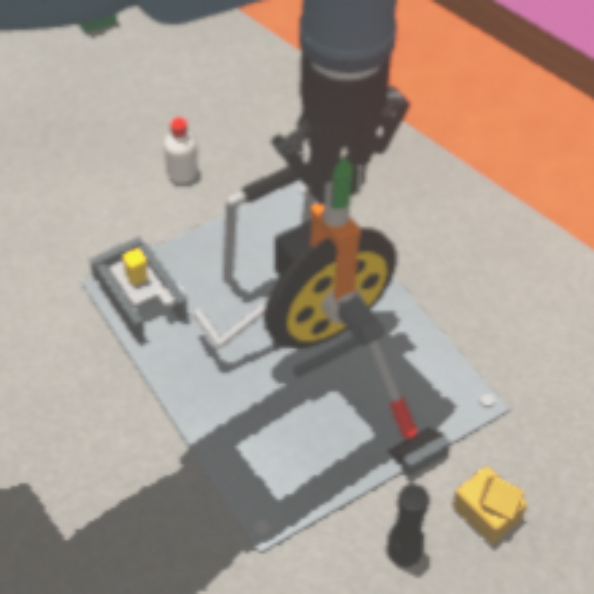

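The frame is upright and the gripper holds the stub at (343,185). The red foot is just above the chock at (410,430), the lock is at its end stop, and the bystanders have not moved. I'm handing in.

```bash
python3 -c "
from h import *
print(robot.job_done())"
```

```text
the job is handed in; nothing more can be done
None
```

The job is handed in at about 23 s: the transport lock is at its end stop, the kickstand is fully down, and the gripper holds the frame upright by the stub. The pyrite, bottle and torch were left where they stood, and no pass/fail verdict came back from the hand-in.

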